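# Take the kettle's temperature and dock the thermometer

## Robot

A 6-joint arm with a two-finger parallel gripper is mounted at the origin on a cart in front of the work surface, level with it; the furniture and walls round the work are solid. World frame = base frame: x ahead of the robot, y to its left, z up, the work surface at z = 0. Lengths are in mm, angles in rad, forces in N, time in s.
With the tool pointing down it reaches from about 300 to 775 mm from the base axis. Payload 14.6 kg.
Tool frame: the origin (TCP) lies on the centre line of the jaws, within the pads' length; the fingertips stand 19 mm ahead of it and the grasp point (between the pads) is the TCP (bot.tip_reach is the distance from the TCP to the fingertips, in mm); z points along the fingers, y is the line along which they close (so a half turn about z gives the same grasp; the last joint's range is limited). The gripper opens to 85 mm and grips with 20 to 120 N. Pads are 22 mm wide; open, the fingers measure 114 mm over their backs; the gripper's body (76 mm by 85 mm) begins 54 mm behind the grasp point. The pads swing forward as they close: fully open they stand 13 mm farther back than shut.
Start: joints at [1.225, 0.3, 1.521, -0, 1.321, -0.067], TCP at [151.359, 528.753, 250.281] pointing down, gripper open.
Joint ranges: [-3.03, 3.03], [-0.79, 2.21], [0.23, 2.52], [-1.04, 4.18], [0, 3.07], [-2.55, 2.55]. Speed limits (rad/s): [2.22, 2.22, 2.57, 3.14, 3.14, 3.14].

## Interface

Orientations are given as a unit quaternion [w, x, y, z].
In Python, from rig import bot gives the robot as it stands. Calls block until the motion is done:
- bot.move_to(position, orientation): joint-space move of the TCP to a pose.
- bot.servo_line(position, attitude=None, speed=150, until_force=None): straight line of the TCP; attitude=None keeps the orientation; speed is the mean speed in mm/s. With until_force (N) it stops when the force on the tool has changed by that much, and returns True; else False.
- bot.move_joints(angles): joint-space move.
- bot.move_gripper(opening, grip_force=None): finger opening in mm; grip_force is the grip in N (None keeps the last); returns when the fingers have stopped.
- bot.dwell(seconds).
- bot.ik(position, orientation): joint angles nearest the present ones, or None.
- bot.read_state(): the state.
- bot.read_camera(name): name is "scene" or "side" or "wrist"; returns a dict with "image" (420x560x3 uint8, blue, green, red), "depth" (420x560 float32, mm along the optical axis (not along the pixel's ray), 0 where there is no reading), "fovy" (degrees; the focal length in pixels is half the picture's height over the tangent of half this angle, whatever the lens; pixels are square), "cx", "cy" (the principal point, pixels), "eye" and "attitude" of the camera in the world; the wrist camera has in their place "mount" (4x4, takes a point from camera to tool coordinates, whose origin is the TCP and whose axes are the flange's). Camera axes: x right, y down, z forward; pixel columns grow to the right and rows downward; lengths in mm; the calibration is good to about 2 mm. A picture is of the moment at which its call begins: read the wrist's pose just before it.
A pose or a line that the arm cannot do raises bot.MotionError and nothing moves.
- bot.finish_job(): hands the job in; it is judged then, once.
The state is a dict: "clock": time; "joint_positions": joint angles; "qvel": joint speeds; "effort": joint torques, N m; "ee_pos": TCP position; "tool_rot": TCP orientation; "ft_force": force on the tool from outside, world axes, zero at the start; "moment": the same for the moment, N m; "grip_width": finger opening in mm; "grip_force": force on a finger pad.
Only numpy, scipy, OpenCV 4.12 (cv2) and the standard library are available. Lean on these libraries where they do the work, as an engineer would, in place of code of your own. Each camera call takes 0.05 s, during which the arm holds its last target. There are 200 camera calls.

## Task

Pick up the yellow infrared thermometer and point its lens squarely at the black dot on the side of the kettle, from about 8 cm away; keep it aimed at the dot and still for two seconds so that it takes a reading. Then put the thermometer away in its grey charging dock: hook its tongue under the orange lip and swing the lens end down until it lies fully home, and let go. Do not touch the kettle, and leave everything else where it stands.

Things in the scene. Friction and masses are not known exactly. Their poses are not given: they have to be found in the camera images.
- wand: infrared thermometer, a 170 mm stick on its flat underside. Origin: centre of the underside; +x to the lens end, +z up out of the display side. Yellow body 34 wide (y), 34 high, x=-55..55, with display and red button (nothing to press: it reads by itself when held still). About 0.14 kg, centre of mass near x=0. Grasp the yellow body from above across its width
- lens (a point): centre of the lens, at (85,0,17) mm in the thermometer's frame, looking along its +x; end of a black round barrel, diameter 26, x=55..85 mm
- tongue (a point): middle of the tongue's end edge, at (-85,0,0) mm in the thermometer's frame. The tongue is flat, black, x=-85..-55 mm, 26 wide, 12 high, level with the underside
- dot: matte black measuring dot, diameter 40 mm, with a small white centre, on the side of the kettle that is turned toward the robot. Origin: centre of its face; +x points level out of it, away from the kettle (the face itself leans back 7 degrees); +z up. About 116 mm above the worktop
- kettle: brushed steel electric kettle, 227 mm high, 150 across, standing loose (0.9 kg) on a flat black power base 21 mm high near the back. Origin: on its underside
- dock: grey charging dock fixed to the worktop, 210 mm long, 64 wide. Origin: centre of its underside on the worktop; +x is the way the lens points when docked. Floor 14 mm up, only 24 wide between x=-50 and 50, so fingers fit beside a docked thermometer. Fully home, the thermometer lies parallel with its origin at (0,0,14) mm of the dock, with 4 mm play each way in x and y
- lip (a point): middle of the lower inner edge of the orange lip, at (-70,0,33) mm of the dock: 19 mm above its floor. The lip runs from x=-97 to -70, top 39 mm above the worktop, 34 mm clear between its cheeks, closed behind at x=-89. The tongue goes under it with the lens end raised 10 to 15 degrees
- stop (a point): middle of the upper inner edge of the dock's end stop, at (89,0,30) mm of the dock: 16 mm above its floor. Beside it two cheeks, 34 mm clear, x=65..95, 13 mm above the floor; the lens barrel swings down between them
- mug: orange mug, 101 mm high, bystander; origin at the centre of its underside
- green_jar: glass jar with a green lid, 84 mm high, 68 across, bystander; origin at the centre of its underside
- lemon: lemon, 71 mm long, bystander; origin on its underside
Things that resemble listed ones, but are neither listed nor needed, are in the scene too. Several things look just like the wand: the one meant starts farthest from the robot's base.

How it is judged (in metres and radians):
On the way:
1. held, the lens looks at the dot for 1.5 s: dot centre within 15 mm of the lens axis in y and z, 50 to 110 mm ahead, square within 0.3 rad, slower than 25 mm/s and 0.2 rad/s (contact force between the fingers and wand above 0.5 N and x of dot in the frame of wand between 0.135 and 0.195 m and y of dot in the frame of wand between -0.015 and 0.015 m and z of dot in the frame of wand between 0.002 and 0.032 m and x of lens in the frame of dot above 0.03 m and angle between the x axis of wand and the x axis of dot, either way round below 0.3 rad and linear speed of wand below 0.025 m/s and angular speed of wand below 0.2 rad/s), for 1.5 s.
At the end, for the whole second after the job is handed in: Thermometer released and still in the dock, display up, lens at the end stop: within 8 mm of home in x and y, under 3.5 mm above the floor, parallel and level within 0.1 rad. Kettle upright and moved under 10 mm; mug, jar and lemon under 30 mm (x of wand in the frame of dock between -0.008 and 0.008 m and y of wand in the frame of dock between -0.008 and 0.008 m and z of wand in the frame of dock between 0.01 and 0.0175 m and x of lens in the frame of dock above 0.07 m and angle between the x axis of wand and the x axis of dock, either way round below 0.1 rad and angle between wand's own z axis and vertical below 0.1 rad and linear speed of wand below 0.01 m/s and angle between kettle's own z axis and vertical below 0.05 rad and distance of kettle from where it was at the start of the episode below 0.01 m and distance of each of mug, green_jar, lemon from where it was at the start of the episode below 0.03 m); the robot touches nothing.
It fails at once if the kettle is touched by the thermometer, the fingers or the arm (contact force between any of wand, the fingers, the arm and kettle above 0.5 N).
It fails at once if the mug, jar or lemon is pushed more than 30 mm (distance of any of mug, green_jar, lemon from where it was at the start of the episode above 0.03 m).
It also fails if it takes over 58 s, if anything falls off the work surface, if the arm or the gripper's body presses on something with over 40 N, if the wrist force passes 120 N, or if a joint passes its speed limit or range.

## Working session

There is one attempt and no reset: what is moved stays moved. The work goes in short steps, each a Python script; the robot and the scene stay as the last script left them, time stands still between calls to the robot, and variables do not carry over. Pictures are saved under pics/ and viewed, at most 12 in all, crops included, and the job is handed in when it is done.

```bash
mkdir -p pics; ls; cat > h.py <<'E'
import numpy as np, cv2
from scipy.spatial.transform import Rotation as R
from rig import bot
def q2R(q): return R.from_quat([q[1],q[2],q[3],q[0]]).as_matrix()
def R2q(M):
    q=R.from_matrix(M).as_quat(); return [q[3],q[0],q[1],q[2]]
def cam(name):
    s=bot.read_state(); c=bot.read_camera(name)
    c['f']=c['image'].shape[0]/2/np.tan(np.radians(c['fovy'])/2)
    if 'mount' in c:
        T=np.eye(4);T[:3,:3]=q2R(s['tool_rot']);T[:3,3]=s['ee_pos'];T=T@np.array(c['mount']);c['R']=T[:3,:3];c['t']=T[:3,3]
    else:
        c['t']=np.array(c['eye']); a=np.array(c['attitude']); c['R']=q2R(a) if a.size==4 else a.reshape(3,3)
    return c
def ray(c,u,v): return c['R']@np.array([(u-c['cx'])/c['f'],(v-c['cy'])/c['f'],1.])
def onplane(c,u,v,z):
    d=ray(c,u,v); return c['t']+d*(z-c['t'][2])/d[2]
def cloud(c):
    v,u=np.mgrid[:420,:560]; d=c['depth']
    P=np.stack([(u-c['cx'])/c['f']*d,(v-c['cy'])/c['f']*d,d],-1)
    return P@c['R'].T+c['t']
E
python3 - <<'E'
from h import *
import pickle
D={}
for n in('scene','side','wrist'):
    c=cam(n);D[n]=c;cv2.imwrite(f'pics/{n}0.png',c['image']);print(n,c['t'],c['R'][:,2],c['f'],(c['depth']>0).mean())
pickle.dump(D,open('c0.pkl','wb'))
E
```

```text
pics
scene [-314.72809455 1001.5873546  1162.92566099] [ 0.49661475 -0.6091732  -0.61828942] 515.9791245306772 0.9959608843537415
side [  268.42974104 -1399.2571711    640.28620166] [ 0.18142744  0.91421761 -0.36233995] 469.04576833546236 0.994281462585034
wrist [ 87.48973503 547.2414107  372.76310991] [ 0.25552656 -0.07402907 -0.96396363] 371.6532498744097 0.9958418367346938
```

View pics/scene0.png

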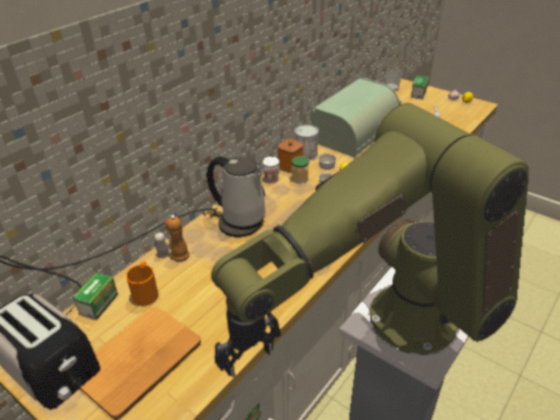

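View pics/side0.png

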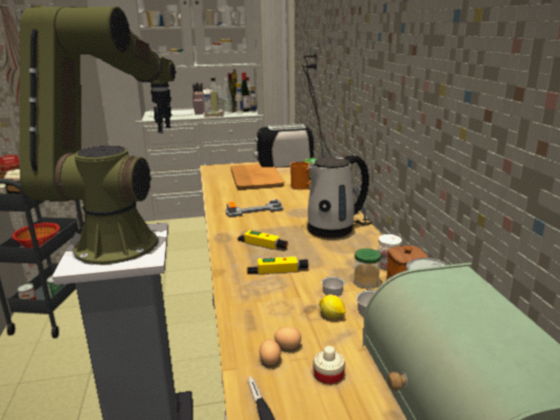

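The scene view is mostly blocked by the arm: it shows the kettle at (240,195) and the mug at (142,285). The side view shows:
- two yellow wands, at (263,240) and (278,266)
- the dock at (254,209), with the orange lip at its left end (232,206)
- the dot on the kettle at (325,206)
- the lemon at (332,307) and the jar at (367,268)

Next I'll measure these and enlarge a crop.

```bash
python3 - <<'E'
from h import *
import pickle
D=pickle.load(open('c0.pkl','rb'))
for n in('scene','side'):
    c=D[n];P=cloud(c);h=cv2.cvtColor(c['image'],cv2.COLOR_BGR2HSV)
    m=cv2.inRange(h,(23,150,120),(33,255,255))
    k,l,st,ce=cv2.connectedComponentsWithStats(m)
    for i in range(1,k):
        if st[i,4]>40:
            p=P[l==i];p=p[(p[:,0]>0)&(p[:,2]>-20)]
            if len(p)>9:
                xy=p[:,:2]-p[:,:2].mean(0);w,V=np.linalg.eigh(xy.T@xy)
                print(n,ce[i].round(),st[i,4],np.median(p,0).round(),p[:,2].max().round(),np.hypot(*np.median(p,0)[:2]).round(),'dir',np.degrees(np.arctan2(V[1,1],V[0,1])).round())
P=cloud(D['side'])
for nm,(u,v) in dict(dot=(325,206),lip=(232,205),dockend=(277,204),jar=(367,257),lemon=(332,307),mug=(300,176)).items(): print(nm,P[v,u].round())
im=D['side']['image'][140:320,200:400]
cv2.imwrite('pics/side0c.png',cv2.resize(im,(660,594),interpolation=cv2.INTER_CUBIC))
E
```

```text
scene [467.  96.] 76 [  407. -1388.    37.] 53.0 1446.0 dir -148.0
scene [344. 165.] 41 [ 556. -495.   47.] 611.0 745.0 dir 120.0
side [261. 239.] 380 [ 444. -104.   25.] 640.0 456.0 dir 85.0
side [278. 265.] 529 [ 465. -282.   25.] 37.0 543.0 dir -178.0
side [332. 305.] 382 [ 544. -522.   39.] 640.0 754.0 dir 74.0
dot [ 642. -112.  117.]
lip [380. 173.  36.]
dockend [543. 173.  25.]
jar [ 672. -398.   84.]
lemon [ 542. -530.   39.]
mug [676. 376.  59.]
```

View pics/side0c.png

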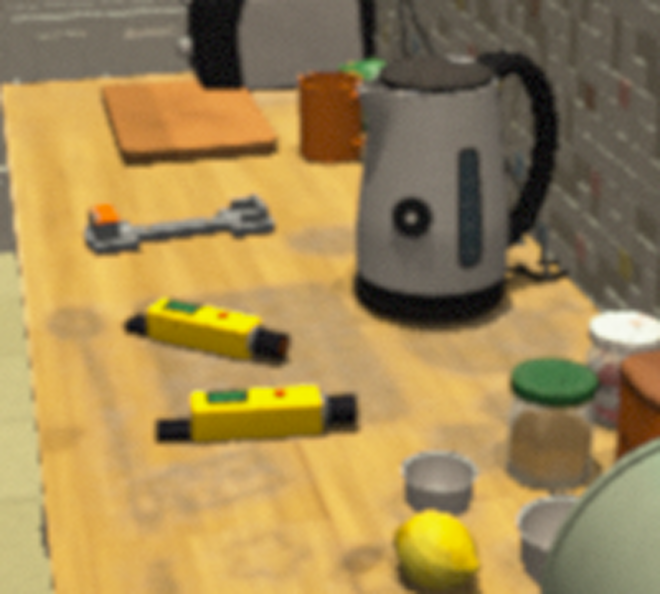

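Two yellow sticks are candidates. A is at (261,239) in the side view, 456 mm from the base. B is at (278,265), 543 mm from the base. B is the one meant because it is farther away, and the crop shows tongue, display and lens on it, lens toward +x. The yellow thing at (332,305) is the lemon. The dock's lip end is at the left, so its +x points right. Next I'll get the kettle axis from depth and close wrist views of the dock, wand and dot.

```bash
python3 - <<'E'
from h import *
import pickle
from scipy.optimize import least_squares
D=pickle.load(open('c0.pkl','rb'))
for n in('side','scene'):
    P=cloud(D[n]).reshape(-1,3)
    for z0 in(70,116,160):
        p=P[(abs(P[:,2]-z0)<8)&(abs(P[:,0]-710)<90)&(abs(P[:,1]+100)<110)][:,:2]
        if len(p)<20: continue
        r=least_squares(lambda a:np.hypot(*(p-a[:2]).T)-a[2],[710,-90,72],loss='soft_l1',f_scale=2)
        print(n,z0,len(p),r.x.round(1),np.sqrt(np.mean(r.fun**2)).round(1))
s=bot.read_state();print(s['clock'],q2R(s['tool_rot']).round(3));print(np.array(D['wrist']['mount']).round(3))
M=np.diag([1.,-1,-1])
W={}
for k,p,m in(('dock',[455,165,290],M),('wand',[440,-282,290],M)):
    bot.move_to(p,R2q(m));c=cam(k and 'wrist');W[k]=c;cv2.imwrite(f'pics/w_{k}.png',c['image']);print(bot.read_state()['clock'],bot.read_state()['joint_positions'])
# tilted look at the dot
a=np.radians(35);Rt=R.from_euler('y',-a).as_matrix()@M
for k,p in(('dot1',[430,-150,260]),('dot2',[430,-60,260])):
    try:
        bot.move_to(p,R2q(Rt));c=cam('wrist');W[k]=c;cv2.imwrite(f'pics/w_{k}.png',c['image']);print(c['R'][:,2],bot.read_state()['clock'])
    except bot.MotionError as e: print(k,e)
pickle.dump(W,open('w.pkl','wb'))
cv2.imwrite('pics/mont.png',cv2.resize(np.vstack([np.hstack([W[k]['image'] for k in('dock','wand')]),np.hstack([W[k]['image'] for k in list(W)[-2:]])]),(800,600)))
E
```

```text
side 70 217 [685.3 -26.6  90.4] 4.3
side 116 228 [682.4  -2.6 111. ] 5.4
side 160 218 [692.4  -5.1 103.4] 5.9
scene 70 49 [694.  -37.7  80.2] 6.4
scene 116 59 [705.8 -45.7  92.3] 5.7
scene 160 71 [709.6 -43.5  90. ] 8.8
0.15 [[-0.961  0.275 -0.   ]
 [ 0.275  0.961 -0.001]
 [ 0.    -0.001 -1.   ]]
[[-1.00000e-03 -9.64000e-01 -2.66000e-01  6.65130e+01]
 [ 1.00000e+00 -1.00000e-03  0.00000e+00  2.34000e-01]
 [-0.00000e+00 -2.66000e-01  9.64000e-01 -1.22986e+02]
 [ 0.00000e+00  0.00000e+00  0.00000e+00  1.00000e+00]]
1.9333 [2.73374950e-01 1.21671105e-01 1.64346722e+00 5.93317060e-05
 1.37661819e+00 1.84222543e+00]
3.625 [-6.38312820e-01  2.09623581e-01  1.54097005e+00  1.16188918e-04
  1.39094310e+00  9.31189752e-01]
[ 3.33936295e-01 -9.88747595e-05 -9.42595640e-01] 4.3667
[ 3.33587339e-01  5.36983922e-04 -9.42719045e-01] 4.8667
```

View pics/mont.png

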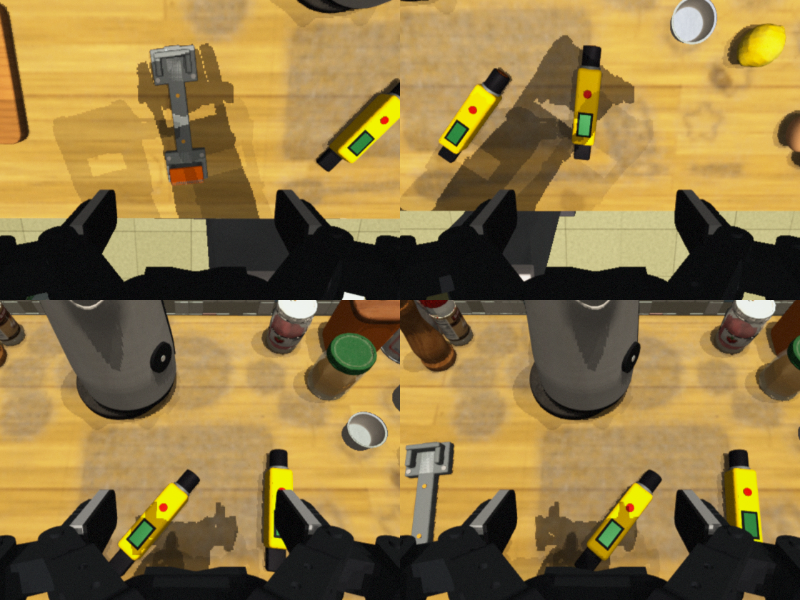

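Wrist views (montage pixels): the dock is at (178,110), lip end at (186,173) and stop end at (175,55). The target wand is at (588,100), lens up (toward +x), and its twin is at (470,115). The dot is on the right flank of the kettle at (160,357) and (630,357), so its normal points to −x−y. Now the numbers, with one enlarged crop of the dock and dot.

```bash
python3 - <<'E'
from h import *
import pickle
from scipy.optimize import least_squares
W=pickle.load(open('w.pkl','rb'));D=pickle.load(open('c0.pkl','rb'))
# kettle slices by wrist depth
for z0 in(50,80,116,140):
    q=[]
    for k in('dot1','dot2'):
        P=cloud(W[k]);g=cv2.erode((W[k]['depth']>0).astype(np.uint8),None)
        gr=cv2.morphologyEx(W[k]['depth'],cv2.MORPH_GRADIENT,np.ones((3,3)))<12
        P=P[gr&(g>0)];q.append(P[(abs(P[:,2]-z0)<4)&(abs(P[:,0]-700)<100)&(abs(P[:,1]+70)<110)][:,:2])
    p=np.vstack(q);r=least_squares(lambda a:np.hypot(*(p-a[:2]).T)-a[2],[710,-70,72],loss='soft_l1',f_scale=1.5)
    print('kettle',z0,[len(x) for x in q],r.x.round(1),np.median(abs(r.fun)).round(2),p.min(0).round(),p.max(0).round())
# dot centre: white centre inside dark ellipse; dark contour
def dotell(c,u,v,s=30):
    g=cv2.cvtColor(c['image'],cv2.COLOR_BGR2GRAY);m=(g<45).astype(np.uint8)
    m[:,:u-s]=0;m[:,u+s:]=0;m[:v-s]=0;m[v+s:]=0
    cs,_=cv2.findContours(m,cv2.RETR_EXTERNAL,cv2.CHAIN_APPROX_NONE)
    cs=[x for x in cs if len(x)>12];x=min(cs,key=lambda x:np.hypot(*(x[:,0].mean(0)-[u,v])))
    return cv2.fitEllipse(x)
obs=[]
for c,u,v in((D['side'],325,206),(W['dot1'],224,80),(W['dot2'],322,80)):
    e=dotell(c,u,v);print('ell',np.round(e[0],1),np.round(e[1],1),round(e[2]),cloud(c)[int(e[0][1]),int(e[0][0])].round());obs.append((c['t'],ray(c,*e[0]),(c,)+e[:1]))
def tri(obs):
    A=np.zeros((3,3));b=np.zeros(3)
    for t,d,*_ in obs:
        d=d/np.linalg.norm(d);N=np.eye(3)-np.outer(d,d);A+=N;b+=N@t
    x=np.linalg.solve(A,b);return x,[np.linalg.norm(np.cross(x-t,d/np.linalg.norm(d))).round(1) for t,d,*_ in obs]
print('dot',tri(obs),tri(obs[1:]),tri(obs[:2]))
# wand
c=W['wand'];h=cv2.cvtColor(c['image'],cv2.COLOR_BGR2HSV)
m=cv2.inRange(h,(20,120,60),(35,255,255));k,l,st,ce=cv2.connectedComponentsWithStats(m)
P=cloud(c)
for i in range(1,k):
    if st[i,4]>500:
        cs,_=cv2.findContours((l==i).astype(np.uint8),cv2.RETR_EXTERNAL,cv2.CHAIN_APPROX_NONE)
        pts=np.array([onplane(c,*q,34)[:2] for q in cs[0][:,0]],np.float32);r=cv2.minAreaRect(pts)
        print('wand',ce[i].round(),np.round(r[0],1),np.round(r[1],1),round(r[2],1),'z',np.median(P[l==i],0).round(1))
# dock lip
c=W['dock'];h=cv2.cvtColor(c['image'],cv2.COLOR_BGR2HSV);P=cloud(c)
m=cv2.inRange(h,(3,150,60),(14,255,255));m[:200]=0;m[:,:200]=0;m[:,330:]=0
pts=np.array([onplane(c,x,y,39)[:2] for y,x in np.argwhere(m)],np.float32);r=cv2.minAreaRect(pts);print('lip',r,pts.mean(0),np.median(P[m>0],0))
a=cv2.resize(c['image'][50:270,190:320],None,fx=2.7,fy=2.7,interpolation=cv2.INTER_CUBIC)
b=cv2.resize(W['dot1']['image'][20:180,130:270],None,fx=2.7,fy=2.7,interpolation=cv2.INTER_CUBIC)
o=np.zeros((594,a.shape[1]+b.shape[1],3),np.uint8);o[:a.shape[0],:a.shape[1]]=a;o[:b.shape[0],a.shape[1]:]=b;cv2.imwrite('pics/crop2.png',o)
E
```

```text
kettle 50 [431, 358] [680.6 -43.1  74.7] 0.23 [ 605. -116.] [663.  12.]
kettle 80 [545, 487] [680.7 -43.1  74.5] 0.24 [ 605. -118.] [685.  16.]
kettle 116 [950, 863] [680.1 -45.2  71.6] 1.06 [ 608. -117.] [743.  22.]
kettle 140 [1031, 901] [680.6 -43.2  68.8] 0.36 [ 610. -113.] [684.  19.]
ell [324.4 205.7] [ 9.9 10.4] 163 [ 641. -105.  117.]
ell [225.1  80.6] [26.1 44.6] 21 [ 638. -106.  120.]
ell [322.7  81.2] [16.6 47.5] 24 [ 635. -103.  123.]
dot (array([ 641.99793302, -104.78376372,  114.77166657]), [np.float64(0.4), np.float64(0.1), np.float64(0.5)]) (array([ 641.97519006, -104.79078955,  114.4685944 ]), [np.float64(0.3), np.float64(0.3)]) (array([ 642.16825058, -104.81865775,  114.94200773]), [np.float64(0.2), np.float64(0.2)])
wand [78.  7.] [593.5 -99.4] [ 15.8 116.3] 0.0 z [604.5 -88.9  -1.2]
wand [429. 144.] [ 451.5 -401.6] [300.  403.8] 0.0 z [ 475.9 -462.6   -1.3]
wand [262. 144.] [ 462.8 -272.3] [ 44.9 109.4] 83.3 z [ 473.6 -269.4   32.9]
wand [100. 164.] [447.  -98.5] [ 41. 116.] 50.4 z [ 452.3 -102.4   32.7]
wand [ 20. 250.] [353.7 -12.6] [ 61.  116.3] 78.9 z [354.3  24.5  -1.3]
wand [275. 220.] [ 387.2 -274.8] [35.9 57.9] 28.4 z [ 377.1 -284.9   -1.3]
wand [208. 285.] [ 314.6 -207.6] [25.3 45.3] 2.0 z [ 294.6 -200.4   -1.4]
lip ((377.5841064453125, 179.4511260986328), (27.640531539916992, 49.9814567565918), 6.315881252288818) [378.26703 179.5571 ] [378.09947586 179.22801263  38.28541591]
```

View pics/crop2.png

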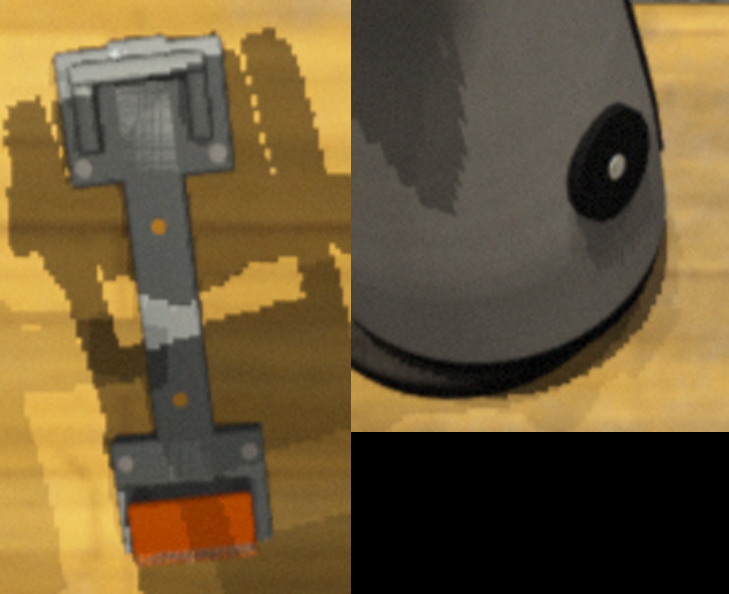

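The crop shows the stop bar at crop (137,44), two orange screws on the dock's centreline at (158,227) and (180,400), and four corner screws. The dot's white centre is at crop (617,167), off the ellipse centre because the disc has thickness. I'll refine all three poses with these points.

```bash
python3 - <<'E'
from h import *
import pickle
W=pickle.load(open('w.pkl','rb'));D=pickle.load(open('c0.pkl','rb'))
def tri(obs):
    A=np.zeros((3,3));b=np.zeros(3)
    for t,d in obs:
        d=d/np.linalg.norm(d);N=np.eye(3)-np.outer(d,d);A+=N;b+=N@t
    x=np.linalg.solve(A,b);return x.round(1),[np.linalg.norm(np.cross(x-t,d/np.linalg.norm(d))).round(1) for t,d in obs]
obs=[]
for c,u,v,s in((D['side'],324,206,3),(W['dot1'],228,82,7),(W['dot2'],325,82,7)):
    g=cv2.cvtColor(c['image'],cv2.COLOR_BGR2GRAY).astype(float)[v-s:v+s+1,u-s:u+s+1]
    w=np.clip(g-g.min()-.5*np.ptp(g),0,None);yy,xx=np.mgrid[-s:s+1,-s:s+1]
    uv=(u+(w*xx).sum()/w.sum(),v+(w*yy).sum()/w.sum());print(np.round(uv,1),g.max());obs.append((c['t'],ray(c,*uv)))
x=tri(obs);print('dot',x,tri(obs[1:]));d=x[0];n=d[:2]-[680.6,-43.1];print(np.linalg.norm(n),np.degrees(np.arctan2(*-n[::-1])))
# wand by depth
for k,c in(('wand',W['wand']),('dot2',W['dot2']),('side',D['side'])):
    P=cloud(c);gr=cv2.morphologyEx(c['depth'],cv2.MORPH_GRADIENT,np.ones((3,3)))<8
    for lo,hi,nm in((30.5,38,'body'),(24,38,'body+barrel'),(4,38,'all')):
        m=(gr if lo>5 else gr|True)&(P[...,2]>lo)&(P[...,2]<hi)&(P[...,0]>360)&(P[...,0]<570)&(P[...,1]<-235)&(P[...,1]>-330)
        if m.sum()<50: continue
        r=cv2.minAreaRect(P[m][:,:2].astype(np.float32));p=P[m][:,:2];w,V=np.linalg.eigh(np.cov(p.T))
        print(k,nm,np.round(r[0],1),np.round(r[1],1),round(r[2],1),'pca',np.degrees(np.arctan(V[1,1]/V[0,1])).round(1),p.mean(0).round(1),p.min(0).round(),p.max(0).round(),'z',np.median(P[m][:,2]).round(1))
c=W['dock']
cr=lambda u,v,z:onplane(c,190+u/2.7,50+v/2.7,z)[:2]
P=cloud(c)
o1,o2=cr(158,227,14),cr(180,400,14);f1,f2=cr(84,169,14),cr(218,153,14);b1,b2=cr(125,464,14),cr(250,451,14);st=cr(137,44,30)
an=lambda a,b:np.degrees(np.arctan2(*(a-b)[::-1])).round(1)
print('screws',o1,o2,an(o1,o2),'front mid',(f1+f2)/2,'back mid',(b1+b2)/2,an((f1+f2)/2,(b1+b2)/2),np.linalg.norm((f1+f2-b1-b2)/2),'width dirs',an(f1,f2),an(b1,b2),'stop',st)
for u,v in((158,227),(84,169),(125,464),(190,530),(137,44)):print(P[int(50+v/2.7),int(190+u/2.7)].round(1))
p=P[(P[...,2]>8)&(P[...,2]<45)&(P[...,0]>340)&(P[...,0]<600)&(P[...,1]>110)&(P[...,1]<235)][:,:2].astype(np.float32)
print('dock outline',cv2.minAreaRect(p))
E
```

```text
[324.1 205.6] 118.0
[227.9  80.9] 147.0
[328.6  83.7] 158.0
dot (array([ 639.3, -108.9,  116.7]), [np.float64(1.0), np.float64(1.3), np.float64(2.0)]) (array([ 633.7, -108.7,  123.1]), [np.float64(1.2), np.float64(1.2)])
77.6873863635533 57.88516939970323
wand body [ 477.8 -268.7] [ 31.5 135.3] 84.0 pca -5.6 [ 466.7 -267.5] [ 410. -287.] [ 545. -247.] z 33.4
wand body+barrel [ 478.7 -268.8] [ 31.5 137.1] 83.9 pca -5.8 [ 477.1 -268.6] [ 410. -287.] [ 547. -246.] z 33.1
wand all [ 463.7 -267.1] [ 34.  169.9] 83.9 pca -6.1 [ 470.  -267.9] [ 379. -288.] [ 549. -245.] z 32.7
dot2 body [ 481.5 -267.7] [ 32.1 122.6] 83.9 pca -3.7 [ 470.7 -266.5] [ 419. -286.] [ 542. -248.] z 33.4
dot2 body+barrel [ 483.3 -267.7] [ 32.6 126.1] 83.7 pca -4.8 [ 478.8 -266. ] [ 419. -286.] [ 547. -247.] z 33.1
dot2 all [ 483.6 -268.3] [ 34.3 129.8] 84.2 pca -4.3 [ 480.6 -264.2] [ 418. -288.] [ 549. -247.] z 32.5
side body+barrel [ 476.  -281.9] [ 15.  124.3] 85.6 pca -2.4 [ 471.3 -283.7] [ 414. -290.] [ 538. -272.] z 28.0
side all [ 463.8 -270.9] [ 37.9 169.3] 83.3 pca -6.4 [ 465.6 -278.7] [ 380. -295.] [ 548. -247.] z 23.6
screws [493.45359077 192.28666682] [423.76331997 184.45621584] 6.4 front mid [518.39850521 194.60882559] back mid [399.10651758 181.65637123] 6.2 119.9931014121281 width dirs 96.6 96.3 stop [559.11807904 197.64369487]
[493.6 192.8  15. ]
[516.  220.6  13.7]
[397.3 208.   14.3]
[377.3 180.2  39.7]
[561.1 199.9  11.7]
dock outline ((461.7012023925781, 189.06524658203125), (205.38182067871094, 64.05953979492188), 6.276988983154297)
```

Estimates:
- **Wand:** centre (463.7,−267.1), yaw −6.1°, top at 33 mm. Footprint 170×34, as listed.
- **Dot:** about (640.5,−107,116), with the approach direction at yaw 58°.
- **Dock:** centre about (460,188.5), yaw 6.3°, floor about 14 mm and lip top about 39 mm.

Now I'll pick up the wand and aim it.

```bash
cat >> h.py <<'E'
GZ=24.
def Rw(yaw,pitch=0): return R.from_euler('ZY',[yaw,-pitch],degrees=True).as_matrix()
def tool(o,yaw,pitch=0,gx=0.,gz=GZ):
    M=Rw(yaw,pitch);return list(np.array(o,float)+M@[gx,0,gz]),R2q(M@np.diag([1.,-1,-1]))
def st(t=''):
    s=bot.read_state();print(t,round(s['clock'],2),np.round(s['ee_pos'],1),'w',round(s['grip_width'],1),'gf',round(float(np.max(s['grip_force'])),1),'F',np.round(s['ft_force'],1))
E
python3 - <<'E'
from h import *
W=[463.7,-267.1,0]
bot.move_to(*tool([W[0],W[1],60],-6.1));bot.servo_line(tool(W,-6.1)[0],speed=100)
bot.move_gripper(25,grip_force=60);st('grip')
bot.servo_line(tool([W[0],W[1],100],-6.1)[0]);st('lift')
y=57.9;d=np.array([640.5,-107,116]);x=Rw(y)[:,0]
far=d-x*260-[0,0,17];near=d-x*167-[0,0,17]
bot.move_to(*tool(far,y));st('far')
c=cam('wrist');cv2.imwrite('pics/far.png',c['image']);cv2.imwrite('pics/far_s.png',cv2.resize(bot.read_camera('side')['image'][150:290,230:400],None,fx=3.5,fy=3.5,interpolation=cv2.INTER_CUBIC))
E
```

```text
grip 7.21 [ 463.9 -267.2   24.5] w 33.5 gf 60.5 F [-1.   0.7  7. ]
lift 8.03 [ 463.3 -266.8  123. ] w 33.2 gf 59.6 F [ 0.3  0.2 -1.8]
far 9.1 [ 502.1 -327.   122.4] w 32.7 gf 59.6 F [ 0.4  0.1 -1.4]
```

View pics/far_s.png

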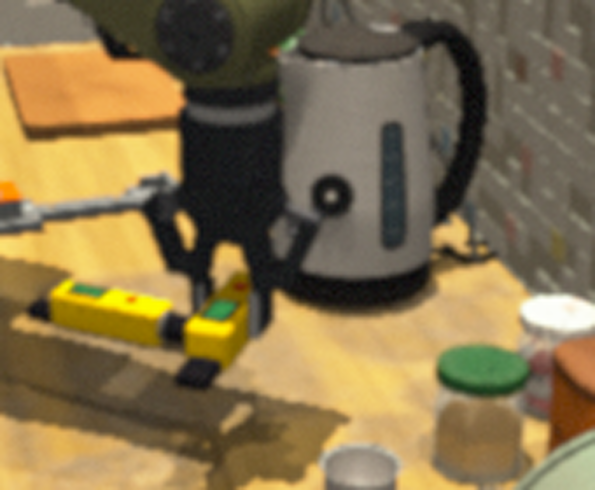

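View pics/far.png

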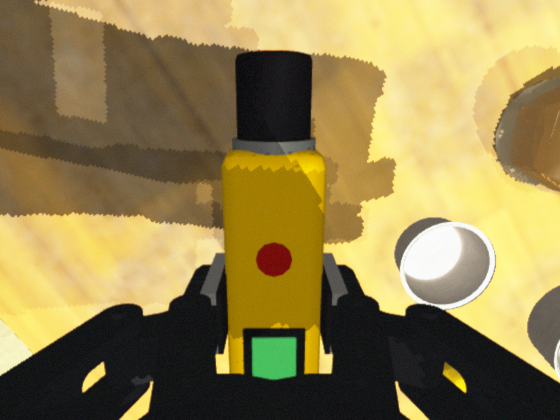

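The wand is held squarely: barrel tip at (274,52) in the wrist view, symmetric between the pads, and the dot is clear ahead. Next I'll measure the in-hand offset and go to the reading pose.

```bash
python3 - <<'E'
from h import *
y=57.9;d=np.array([640.5,-107,116]);x=Rw(y)[:,0]
near=d-x*166-[0,0,16.5]
bot.servo_line(tool(near,y)[0],speed=80);st('near');bot.dwell(2.2);st('held')
c=cam('wrist');M=np.array(c['mount'])
for u,v,z in((274,52,-6),(274,152,-10),):
    r=M[:3,:3]@[(u-c['cx'])/c['f'],(v-c['cy'])/c['f'],1];print('tool-frame',(M[:3,3]+r*(z-M[2,3])/r[2]).round(1))
cv2.imwrite('pics/near_s.png',cv2.resize(bot.read_camera('side')['image'][150:290,230:400],None,fx=3.5,fy=3.5,interpolation=cv2.INTER_CUBIC))
E
```

```text
near 10.53 [ 552.1 -248.   123.5] w 33.1 gf 59.6 F [-0.3  0.3 -1.5]
held 12.72 [ 552.3 -247.6  123.5] w 33.0 gf 59.6 F [-0.8  0.7 -0.8]
tool-frame [82.9  0.9 -6. ]
tool-frame [ 54.3   0.9 -10. ]
```

View pics/near_s.png

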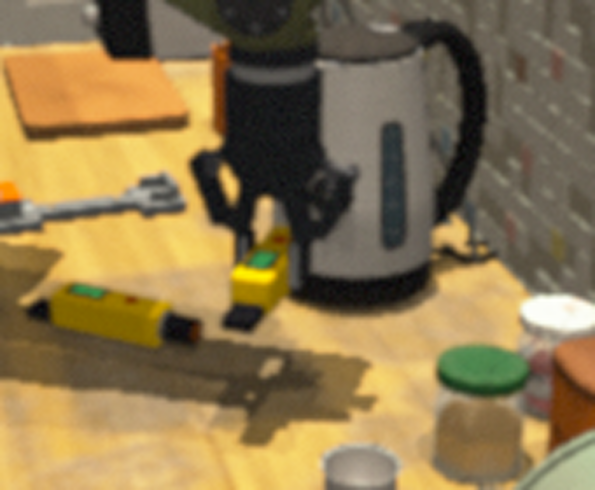

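The reading pose was held still for 2.2 s, with the estimated dot on the lens axis about 81 mm ahead. Now I'll retreat and go to the dock with the lens end raised 11°.

```bash
cat >> h.py <<'E'
DC=np.array([460,188.5,14.]);DY=6.3
def dk(tx,tz,pitch,ty=0.):  # tongue edge at dock x=tx, height tz above floor
    t=DC+Rw(DY)@[tx,ty,tz]; o=t+Rw(DY,pitch)@[85,0,0]
    return tool(o,DY,pitch,gx=1.)
E
python3 - <<'E'
from h import *
y=57.9;d=np.array([640.5,-107,116]);x=Rw(y)[:,0]
bot.servo_line(tool(d-x*270-[0,0,0],y)[0],speed=120)
p,q=tool([400,-250,190],DY);bot.move_to(p,q);st()
p,q=tool([400,188,190],DY);bot.servo_line(p,q,speed=220);st()
bot.move_to(*dk(-58,45,11));st('hover')
c=cam('wrist');cv2.imwrite('pics/hov_w.png',c['image'])
s=bot.read_camera('side')['image'][170:240,200:310];s=cv2.resize(s,(560,356),interpolation=cv2.INTER_CUBIC)
cv2.imwrite('pics/hov.png',cv2.resize(np.vstack([c['image'],s]),None,fx=.77,fy=.77))
E
```

```text
14.73 [ 400.4 -250.   213.9] w 33.2 gf 59.6 F [-0.3  0.1 -1.4]
 16.88 [400.1 187.5 214. ] w 32.9 gf 59.6 F [-0.5 -0.5 -1.6]
hover 17.49 [481.7 190.7  99.6] w 33.4 gf 59.7 F [-0.9  0.2 -0.6]
```

View pics/hov.png

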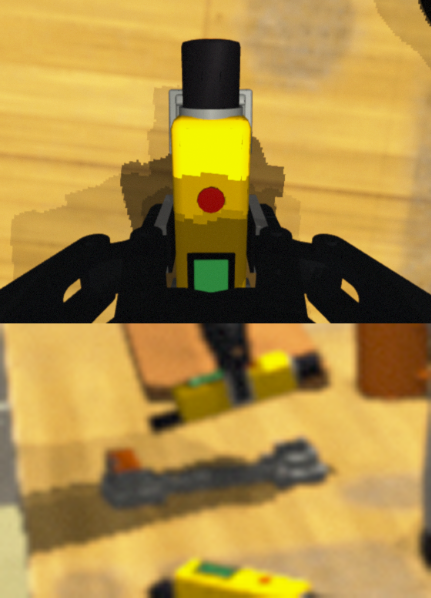

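Above the dock the wand is centred: barrel mid at column 211 and dock mid at about 211.5 in the view, lens raised. Next I'll descend to feel the floor, then slide the tongue under the lip.

```bash
python3 - <<'E'
from h import *
p,q=dk(-60,8,11);bot.servo_line(p,q,speed=80);bot.dwell(.3);st('8mm')
p,q=dk(-60,-4,11);print(bot.servo_line(p,q,speed=12,until_force=4))
s=bot.read_state();p0=np.array(dk(-60,0,11)[0]);e=np.array(s['ee_pos']);off=e-p0;st('floor');print('off',off.round(2))
cmd=dk(-60,off[2]+1.2,11);bot.servo_line(*cmd,speed=20);st('up')
p,q=dk(-89,off[2]+1.2,11);print(bot.servo_line(p,q,speed=20,until_force=6));st('in')
e=np.array(bot.read_state()['ee_pos']);print('dock-frame err of tcp vs dk(-85)',(Rw(DY).T@(e-np.array(dk(-85,off[2]+1.2,11)[0]))).round(2))
c=cam('wrist')
s=bot.read_camera('side')['image'][170:240,200:310];s=cv2.resize(s,(560,356),interpolation=cv2.INTER_CUBIC)
cv2.imwrite('pics/in.png',cv2.resize(np.vstack([c['image'],s]),None,fx=.77,fy=.77))
E
```

```text
8mm 18.51 [479.9 190.8  62.3] w 33.3 gf 59.7 F [-0.6  0.  -1.3]
True
floor 19.21 [479.9 190.7  53.6] w 33.0 gf 60.7 F [-0.1 -0.2  4.8]
off [ 0.23  0.02 -0.33]
up 19.46 [479.6 190.6  54.7] w 33.0 gf 59.8 F [-0.4  1.3 -1.1]
False
in 21.06 [451.7 187.6  55.3] w 32.8 gf 59.7 F [ 4.9 -0.6 -2.3]
dock-frame err of tcp vs dk(-85) [-3.21  0.06  0.42]
```

View pics/in.png

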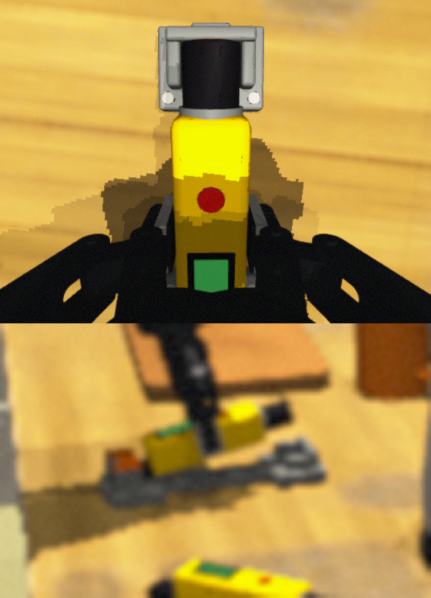

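The tongue is under the lip and just touched the back wall (about 5 N), and the barrel is centred between the stop cheeks. I'll back off 2.5 mm and swing the lens end down.

```bash
python3 - <<'E'
from h import *
bot.servo_line(*dk(-85.5,.6,11),speed=15);st('back')
for a,z in((8,.3),(5,0.),(2.5,-.2),(1,-.3),(0,-.4)):
    bot.servo_line(*dk(-85.5,z,a),speed=20);st(a)
p,q=dk(-85.5,-3,0);print(bot.servo_line(p,q,speed=10,until_force=8));st('press')
c=cam('wrist')
s=bot.read_camera('side')['image'][170:240,200:310];s=cv2.resize(s,(560,356),interpolation=cv2.INTER_CUBIC)
cv2.imwrite('pics/down.png',cv2.resize(np.vstack([c['image'],s]),None,fx=.77,fy=.77))
E
```

```text
back 21.54 [454.2 187.8  54.4] w 33.1 gf 59.7 F [ 0.2  0.  -1.3]
8 21.94 [456.5 188.1  50. ] w 33.3 gf 59.9 F [ 0.4 -0.2  0.9]
5 22.34 [458.1 188.3  45.4] w 33.3 gf 60.1 F [-0.6  0.5  1.9]
2.5 22.7 [459.4 188.5  41.6] w 32.7 gf 60.3 F [-0.9  0.3  3.9]
1 22.98 [460.1 188.5  39.3] w 32.5 gf 60.5 F [-0.2  0.2  4.9]
0 23.23 [460.4 188.6  38.4] w 33.1 gf 62.3 F [-6.8 -2.6 16.7]
True
press 23.43 [460.4 188.6  38.5] w 33.0 gf 60.8 F [-2.1 -1.5  8.3]
```

View pics/down.png

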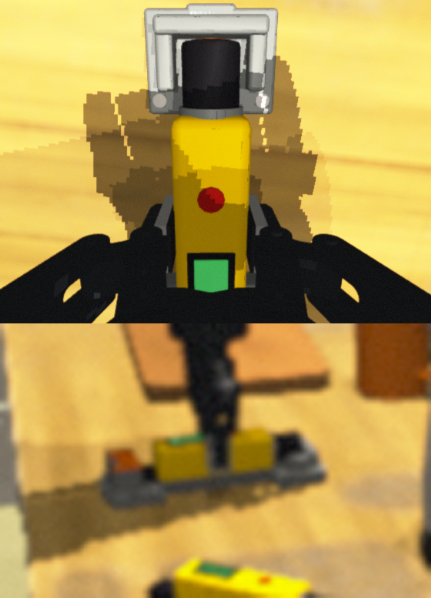

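The wand lies level in the dock with the barrel down between the cheeks, pressing lightly on the floor. I'll release, retreat and check.

```bash
python3 - <<'E'
from h import *
bot.move_gripper(62);st('open')
p,q=dk(-85.5,-.3,0);p=np.array(p)
bot.servo_line(list(p+[0,0,40]),speed=80);bot.servo_line(list(p+[-25,0,240]),speed=200);bot.dwell(.3);st('up')
c=cam('wrist');P=cloud(c);L=(P-DC)@Rw(DY)
h=cv2.cvtColor(c['image'],cv2.COLOR_BGR2HSV);ye=cv2.inRange(h,(20,120,60),(35,255,255))>0
m=ye&(L[...,2]>28)&(L[...,2]<45)&(abs(L[...,0])<110)&(abs(L[...,1])<40)
p=L[m];r=cv2.minAreaRect(p[:,:2].astype(np.float32));A=np.c_[p[:,:2],np.ones(len(p))];k=np.linalg.lstsq(A,p[:,2],rcond=None)[0]
print('body in dock frame',r,'z top',np.median(p[:,2]),'slopes',k)
cv2.imwrite('pics/end.png',c['image'])
E
```

```text
open 23.93 [460.2 188.6  37.9] w 61.9 gf 0.0 F [ 0.1  0.  -0.3]
up 26.02 [435.5 188.5 277.3] w 61.9 gf 0.0 F [ 0.1 -0.4  0.5]
body in dock frame ((-0.23743438720703125, 0.2885627746582031), (33.93159484863281, 108.82611846923828), 89.99327087402344) z top 32.91738497817957 slopes [ 3.00080315e-03 -2.43654433e-03  3.27225511e+01]
```

View pics/end.png

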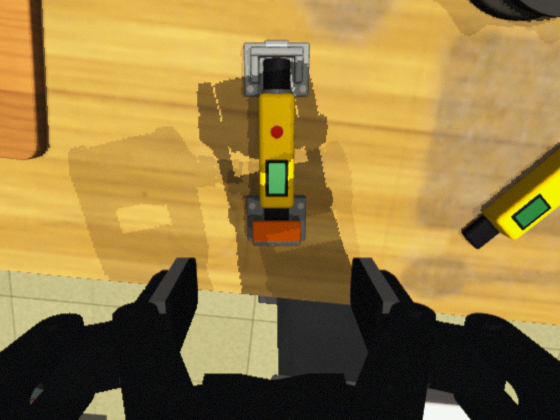

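The wand is fully home at (277,150): centred within 0.3 mm, level, and parallel to the dock, with the tongue under the lip. I'm handing it in.

```bash
python3 -c "
from rig import bot
print(bot.finish_job())"
```

```text
the job is handed in; nothing more can be done
None
```

I aimed the thermometer at the dot from about 8 cm and held it still for 2.2 s; it now lies released and fully home in its dock. The job is handed in at about 26 s of the 58 s allowed, with no verdict shown.

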